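Tidy the tea set

ROBOT

A 7-joint arm with a two-finger parallel gripper is mounted at the origin on the work surface. World frame = base frame: x ahead of the robot, y to its left, z up, the work surface at z = 0. Lengths are in m, angles in rad, forces in N, time in s.
With the tool pointing down it reaches from about 0.35 to 0.9 m from the base axis. Payload 8.1 kg.
Tool frame: the origin (TCP) lies at the very end of the fingers, on their centre line; the grasp point (between the pads) lies 19 mm behind it; z points along the fingers, y is the line along which they close (so a half turn about z gives the same grasp; the last joint's range is limited). The gripper opens to 85 mm and grips with 20 to 120 N. Pads are 22 mm wide; open, the fingers measure 114 mm over their backs; the gripper's body (76 mm by 85 mm) begins 54 mm behind the grasp point. The pads swing forward as they close: fully open they stand 13 mm farther back than shut.
Start: joints at [1.089, 0.434, 0.025, 1.573, -0.012, 1.134, -0.075], TCP at [0.231, -0.581, 0.231] pointing down, gripper open.
Joint ranges: [-2.62, 2.62], [-0.44, 2.09], [-1.27, 1.32], [0.08, 2.57], [-1.32, 4.46], [0.12, 2], [-2.74, 2.74]. Speed limits (rad/s): [2.22, 2.22, 3.01, 3.01, 3.14, 3.14, 3.14].

INTERFACE

Orientations are given as a rotation vector (axis times angle).
In Python, from station import arm gives the robot as it stands. Calls block until the motion is done:
- arm.movep(position, orientation): joint-space move of the TCP to a pose.
- arm.move_linear(position, frame=None, speed=0.15, force_limit=None): straight line of the TCP; frame=None keeps the orientation; speed is the mean speed in m/s. With force_limit (N) it stops when the force on the tool has changed by that much, and returns True; else False.
- arm.move_joints(angles): joint-space move.
- arm.command_gripper(opening): finger opening in m; the grip force is fixed at half the most; returns when the fingers have stopped.
- arm.sleep(seconds).
- arm.inverse_kinematics(position, orientation): joint angles nearest the present ones, or None.
- arm.get_obs(): the state.
- arm.camera(name): name is "scene" or "side" or "wrist"; returns (picture, depth): 384x512x3 uint8, blue, green, red; 384x512 float32, m along the optical axis (not along the pixel's ray), 0 where there is no reading.
- arm.get_calibration(name): a dict with "K" (3x3 intrinsics, pixels), "camera_from_world" (4x4, takes a point from world to camera coordinates); the wrist camera has in their place "mount" (4x4, takes a point from camera to tool coordinates, whose origin is the TCP and whose axes are the flange's). Camera axes: x right, y down, z forward; pixel columns grow to the right and rows downward; lengths in m; the calibration is good to about 2 mm. A picture is of the moment at which its call begins: read the wrist's pose just before it. get_calibration takes no time and is no camera call.
A pose or a line that the arm cannot do raises arm.Unreachable and nothing moves.
- arm.close_job(): hands the job in; it is judged then, once.
Trained networks look in the newest picture that a camera, given by its name, has taken for a name from the list of things; names that differ only in an ending like _2 or _b are one class to them, and where a whole thing is asked for, a point or a joint stands for the part that bears it (a point fixed in the world has none). Each returns a list of dicts, best first, with "p" (0 to 1); they miss things now and then, are a little off and sometimes report something else, mostly with a low value. They report only what shows in the picture. A call takes as long as a camera call.
- arm.regions_of(camera, thing): "region" (384x512 bool, what is visible of it) and "extent" ([left, top, right, bottom] in pixels, round what is visible of it).
- arm.place_of(camera, thing): "uv" ([column, row] in pixels: a listed point, or the origin of a listed thing).
The state is a dict: "time": time; "joint_positions": joint angles; "dq": joint speeds; "tau": joint torques, N m; "eef_pos": TCP position; "tool_rot": TCP orientation; "contact_force": force on the tool from outside, world axes, zero at the start; "moment": the same for the moment, N m; "finger_gap": finger opening in m; "grip_force": force on a finger pad.
Only numpy, scipy, OpenCV 4.12 (cv2) and the standard library are available. Lean on these libraries where they do the work, as an engineer would, in place of code of your own. Each camera call takes 0.05 s, during which the arm holds its last target. There are 200 camera calls.

TASK

Tidy the toy-shop display table: stand the white teacup and the blue sugar pot in the low wooden tray with the blue felt floor, and lay the toy ice lolly in the green bin. The cup and the pot are thin porcelain and crack easily: squeeze them with less than 45 N per finger, keep them upright, and set them down softly on the felt without dropping, banging or pressing them down or knocking them together. Leave the other toys where they are.

Things in the scene. Friction and masses are not known exactly. Their poses are not given: they have to be found in the camera images.
- teacup: Loose toy teacup, thin white porcelain with a blue handle, 70 to 120 g, standing on the table at any yaw. Round body 54 mm across from 12 mm above the foot (40 mm across) to the open rim at 46 mm; wall 4 mm. Origin: centre of its underside, z up. The handle sticks out along its own +y, to 44 mm from the axis, so fingers fit along its x.
- sugar_pot: Loose toy sugar pot, thin porcelain, round and blue, with a white knob on its fixed lid, 100 to 170 g, standing on the table. Straight sides 52 mm across from 10 to 38 mm above the foot (40 mm across), shoulder at 45 mm, knob 18 mm across with its top at 61 mm. Origin: centre of its underside, z up.
- ice_lolly: Loose wooden toy ice lolly lying flat, 60 g: a red block with a yellow band, 70 mm long, 40 mm wide, 20 mm thick, its centre 20 mm from the origin along its own +x; a wooden stick 12 mm wide and 8 mm thick reaches to 60 mm from the origin along -x. Origin on its underside; z up. Starts at any yaw on the table.
- tea_tray: Low open wooden tray with a blue felt floor, fixed to the table: 250 mm long (its x) by 150 mm wide (its y), rim 36 mm above the table, walls 8 mm thick, so 234 by 134 mm inside. Origin at the centre of its underside, z up. It stands to the robot's left or right.
- tea_tray_floor (a point): The centre of the tray's felt floor at rest, 14 mm above the table, axes as the tray's: x along its length, y across, z up. The floor is a panel on soft springs: it stays up under the pieces' weight, yields from about 4 N and is 8 mm down, at its stop, at 20 N.
- food_bin: Open green plastic bin for toy food, fixed to the table: 220 mm long (its x) by 160 mm wide (its y), rim 60 mm above the table, walls and floor 5 mm thick. Origin at the centre of its underside, z up. It stands on the other side from the tray.
- stacker: Bystander, loose: a toy tower of coloured rings on a blue foot 66 mm across, an orange ball on top, 76 mm high. Origin at the centre of its underside.
- puzzle_box: Bystander, loose: a small blue carton with a yellow top panel, 60 by 50 mm and 35 mm high. Origin at the centre of its underside.
- toy_car: Bystander, loose: an orange toy car with a white roof, 85 mm long (its y), 52 mm wide, 49 mm high. Origin at the centre of its underside.

How it is judged:
At the end, for the whole second after the job is handed in: Cup and pot both stand inside the tray, on the felt (foot within 6 mm of the felt's height) and upright within 0.15 rad; the lolly lies inside the green bin, its origin under 50 mm above the bin's underside; all three are at rest; the three bystander toys are within 20 mm of where they were (x of teacup in the frame of tea_tray_floor between -0.105 and 0.105 m and y of teacup in the frame of tea_tray_floor between -0.06 and 0.06 m and z of teacup in the frame of tea_tray_floor between -0.006 and 0.006 m and angle between each of teacup, sugar_pot's own z axis and vertical below 0.15 rad and linear speed of each of teacup, sugar_pot, ice_lolly below 0.02 m/s and x of sugar_pot in the frame of tea_tray_floor between -0.105 and 0.105 m and y of sugar_pot in the frame of tea_tray_floor between -0.06 and 0.06 m and z of sugar_pot in the frame of tea_tray_floor between -0.006 and 0.006 m and x of ice_lolly in the frame of food_bin between -0.105 and 0.105 m and y of ice_lolly in the frame of food_bin between -0.075 and 0.075 m and z of ice_lolly in the frame of food_bin below 0.05 m and distance of each of stacker, puzzle_box, toy_car from where it was at the start of the episode below 0.02 m); the robot touches nothing.
It fails at once if the cup or the pot is squeezed with more than 45 N per finger (90 N over both fingers) (contact force between the fingers and teacup above 90 N or contact force between the fingers and sugar_pot above 90 N).
It fails at once if the cup or the pot is pressed or banged down on the tray, or knocked against the other, with more than 25 N (contact force between any of teacup, sugar_pot and tea_tray above 25 N or contact force between teacup and sugar_pot above 25 N).
It fails at once if the cup or the pot is dropped or flung: it moves at over 0.35 m/s (a fall of about 6 mm) with no finger on it ((contact force between the fingers and teacup below 0.1 N and linear speed of teacup above 0.35 m/s) or (contact force between the fingers and sugar_pot below 0.1 N and linear speed of sugar_pot above 0.35 m/s)).
It fails at once if the cup or the pot is tipped over (angle between any of teacup, sugar_pot's own z axis and vertical above 0.7 rad).
It fails at once if a bystander toy is moved by more than 20 mm or tipped (distance of any of stacker, puzzle_box, toy_car from where it was at the start of the episode above 0.02 m or angle between any of stacker, puzzle_box, toy_car's own z axis and vertical above 0.3 rad).
It also fails if it takes over 72 s, if anything falls off the work surface, if the arm or the gripper's body presses on something with over 40 N, if the wrist force passes 120 N, or if a joint passes its speed limit or range.

## Working session

There is one attempt and no reset: what is moved stays moved. The work goes in short steps, each a Python script; the robot and the scene stay as the last script left them, time stands still between calls to the robot, and variables do not carry over. Pictures are saved under pics/ and viewed, at most 10 in all, crops included, and the job is handed in when it is done.

```bash
ls; mkdir -p pics
cat > h.py <<'E'
import numpy as np, cv2
from scipy.spatial.transform import Rotation as R
from station import arm
def cam(n):
    o=arm.get_obs(); im,d=arm.camera(n); c=arm.get_calibration(n)
    if "mount" in c:
        T=np.eye(4);T[:3,:3]=R.from_rotvec(o["tool_rot"]).as_matrix();T[:3,3]=o["eef_pos"];W=T@c["mount"]
    else: W=np.linalg.inv(c["camera_from_world"])
    return im,d,np.array(c["K"]),W
def pts(mask,d,K,W):
    v,u=np.nonzero(mask&(d>0)); z=d[v,u]
    P=np.stack([(u-K[0,2])/K[0,0]*z,(v-K[1,2])/K[1,1]*z,z],1)
    return P@W[:3,:3].T+W[:3,3]
def ray(uv,K,W,z0):
    r=W[:3,:3]@np.array([(uv[0]-K[0,2])/K[0,0],(uv[1]-K[1,2])/K[1,1],1]); o=W[:3,3]
    return o+r*(z0-o[2])/r[2]
E
cat > a.py <<'E'
from h import *
o=arm.get_obs();print(o["time"],o["eef_pos"],o["tool_rot"],o["finger_gap"],o["contact_force"])
ims=[]
for n in ["scene","side"]:
    im,d,K,W=cam(n);cv2.imwrite(f"pics/{n}0.png",im);print(n,W[:3,3].round(3))
    for t in ["teacup","sugar_pot","ice_lolly","tea_tray","food_bin","stacker","puzzle_box","toy_car"]:
        for r in arm.regions_of(n,t)[:1]:
            P=pts(r["region"],d,K,W);pl=arm.place_of(n,t)
            print(t,round(r["p"],2),r["extent"],len(P),np.percentile(P,[2,50,98],axis=0).round(3).tolist(),[(q["uv"],round(q["p"],2)) for q in pl[:1]])
E
python3 a.py
```

```text
pics
0.0 [ 0.23087933 -0.58024707  0.23051981] [-3.08393875e+00 -5.91075401e-01  6.87204745e-04] 0.08561751688641434 [1.20680927 0.54691892 0.18444525]
scene [1.125 0.355 0.575]
teacup 0.87 [301.8, 147.8, 325.9, 174.7] 444 [[0.422, 0.04, 0.007], [0.457, 0.066, 0.033], [0.488, 0.089, 0.046]] [([313.9, 166.3], 0.57)]
sugar_pot 0.69 [250.4, 126.6, 270.0, 149.6] 342 [[0.426, -0.118, 0.002], [0.454, -0.094, 0.037], [0.465, -0.078, 0.059]] [([260.7, 145.4], 0.76)]
ice_lolly 0.86 [221.5, 179.4, 268.4, 198.9] 560 [[0.574, -0.065, 0.0], [0.614, -0.014, 0.018], [0.658, 0.02, 0.021]] [([243.8, 194.4], 0.7)]
tea_tray 0.7 [163.4, 94.6, 245.2, 151.6] 2864 [[0.308, -0.395, 0.003], [0.447, -0.307, 0.015], [0.565, -0.212, 0.037]] [([204.2, 125.6], 0.98)]
food_bin 0.66 [360.2, 148.0, 444.8, 243.0] 6210 [[0.325, 0.204, 0.003], [0.436, 0.297, 0.013], [0.565, 0.383, 0.06]] [([395.9, 200.9], 0.82)]
stacker 0.95 [175.7, 160.2, 203.2, 197.6] 658 [[0.664, -0.167, 0.001], [0.691, -0.138, 0.031], [0.71, -0.119, 0.074]] [([188.7, 187.0], 0.98)]
puzzle_box 0.89 [291.2, 212.3, 317.9, 247.3] 744 [[0.631, 0.13, 0.0
[... 527 characters left out ...]
71)]
tea_tray 0.88 [274.4, 139.7, 363.2, 176.8] 2370 [[0.307, -0.397, 0.001], [0.432, -0.303, 0.016], [0.559, -0.21, 0.036]] []
food_bin 0.69 [262.9, 233.6, 425.0, 344.1] 12595 [[0.329, 0.195, 0.002], [0.44, 0.284, 0.019], [0.556, 0.391, 0.06]] [([331.7, 293.8], 0.84)]
stacker 0.74 [222.1, 157.4, 241.8, 190.4] 434 [[0.651, -0.152, 0.003], [0.677, -0.133, 0.027], [0.707, -0.118, 0.069]] [([229.9, 182.1], 0.72)]
puzzle_box 0.94 [209.6, 224.9, 243.9, 250.8] 748 [[0.626, 0.131, 0.003], [0.655, 0.172, 0.033], [0.685, 0.183, 0.036]] [([222.7, 245.3], 0.97)]
toy_car 0.7 [274.0, 140.9, 363.7, 177.0] 2375 [[0.307, -0.397, 0.001], [0.433, -0.305, 0.016], [0.559, -0.21, 0.036]] [([183.7, 205.4], 0.67)]
```

```bash
cat >> h.py <<'E'
def down(yaw): return (R.from_euler('z',yaw)*R.from_euler('x',np.pi)).as_rotvec()
E
cat > b.py <<'E'
from h import *
print(np.round(arm.get_calibration("wrist")["mount"],3).tolist())
arm.movep([0.45,-0.02,0.38],down(0)); o=arm.get_obs();print(o["time"],o["eef_pos"],o["joint_positions"])
n="wrist";im,d,K,W=cam(n);print(K[0],W.round(3).tolist())
np.savez("w.npz",im=im,d=d,K=K,W=W)
a=cv2.imread("pics/scene0.png")
cv2.imwrite("pics/mix.png",cv2.resize(np.vstack([a[60:280],im]),None,fx=.98,fy=.98))
for t in ["teacup","sugar_pot","ice_lolly","stacker","puzzle_box","toy_car"]:
    for r in arm.regions_of(n,t)[:1]:
            P=pts(r["region"],d,K,W);pl=arm.place_of(n,t)
            print(t,round(r["p"],2),r["extent"],len(P),np.percentile(P,[2,50,98],axis=0).round(3).tolist(),[(q["uv"],round(q["p"],2),ray(q["uv"],K,W,0).round(3)) for q in pl[:1]])
E
python3 b.py
```

```text
[[-0.0, -0.956, -0.293, 0.075], [1.0, -0.0, 0.0, -0.0], [-0.0, -0.293, 0.956, -0.142], [0.0, 0.0, 0.0, 1.0]]
3.8667 [ 0.4500568  -0.02088568  0.37976285] [ 0.36839959  0.08534748 -0.47467198  1.68655859  0.03976029  1.37968084
 -1.68446058]
[289.21643242   0.         256.55468845] [[-0.002, -0.956, -0.294, 0.525], [-1.0, 0.002, 0.0, -0.021], [0.0, 0.294, -0.956, 0.522], [0.0, 0.0, 0.0, 1.0]]
teacup 0.57 [191.3, 122.3, 225.4, 164.2] 918 [[0.424, 0.036, 0.003], [0.447, 0.065, 0.014], [0.483, 0.085, 0.047]] [([207.4, 143.2], 0.69, array([0.451, 0.068, 0.   ]))]
sugar_pot 0.81 [293.9, 136.9, 320.0, 167.0] 804 [[0.418, -0.127, 0.002], [0.444, -0.102, 0.045], [0.465, -0.08, 0.061]] [([304.5, 150.5], 0.94, array([ 0.438, -0.108,  0.   ]))]
ice_lolly 0.77 [229.6, 5.5, 289.3, 70.8] 1400 [[0.575, -0.065, 0.012], [0.608, -0.019, 0.019], [0.656, 0.016, 0.022]] [([261.5, 39.9], 0.81, array([ 0.619, -0.029,  0.   ]))]
stacker 0.86 [321.9, 0.0, 364.6, 23.4] 643 [[0.648, -0.177, 0.003], [0.658, -0.145, 0.023], [0.67, -0.122, 0.048]] []
puzzle_box 0.73 [119.6, 2.4, 165.2, 36.8] 1323 [[0.624, 0.122, 0.006], [0.645, 0.147, 0.035], [0.666, 0.175, 0.037]] [([148.8, 15.2], 0.81, array([0.655, 0.15 , 0.   ]))]
```

View pics/mix.png

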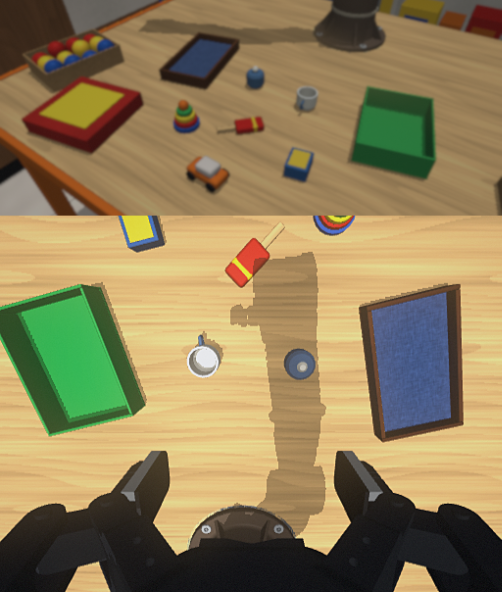

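```bash
cat > c.py <<'E'
from h import *
from scipy.optimize import least_squares
z=np.load("w.npz");im,d,K,W=z["im"],z["d"],z["K"],z["W"]
n="wrist"; P=pts(np.ones(d.shape,bool),d,K,W); C=im[(d>0)].astype(int)
# regard pixel order: nonzero is row-major, same as boolean indexing
def near(c,r,zl,zh): return (np.hypot(P[:,0]-c[0],P[:,1]-c[1])<r)&(P[:,2]>zl)&(P[:,2]<zh)
def circ(Q,r0):
    f=least_squares(lambda p:np.hypot(Q[:,0]-p[0],Q[:,1]-p[1])-p[2],[*Q[:,:2].mean(0),r0],loss="soft_l1",f_scale=.001);return f.x.round(4)
m=near([.451,.068],.06,.042,.052);print("floor z",np.median(P[near([.52,-.1],.04,-.02,.02)][:,2]))
print("cup rim",circ(P[m],.025),m.sum())
c=circ(P[m],.025)[:2]
m2=near(c,.055,.012,.055)&(np.hypot(P[:,0]-c[0],P[:,1]-c[1])>.031);h=P[m2][:,:2].mean(0)-c
print("handle dir",np.arctan2(h[1],h[0]),m2.sum(),P[m2].max(0))
m=near([.438,-.108],.05,.055,.07);print("knob",P[m][:,:2].mean(0),P[m][:,2].max(),m.sum())
m=near([.438,-.108],.05,.03,.055);print("pot",circ(P[m],.026),m.sum(),P[m].min(0),P[m].max(0))
m=near([.615,-.02],.09,.015,.028);r=cv2.minAreaRect(P[m][:,:2].astype(np.float32));print("lolly block",r,m.sum())
m=near([.615,-.02],.09,.004,.013)&(C[:,2]>C[:,0]+40);print("stick",np.median(P[m],0),m.sum())
for nm,c0,zl,zh in [("tray",[.44,-.305],.030,.042),("bin",[.44,.294],.054,.066)]:
    m=near(c0,.16,zl,zh);Q=P[m]; print(nm,cv2.minAreaRect(Q[:,:2].astype(np.float32)),m.sum())
m=near([.44,-.305],.04,-.0,.03);print("felt z",np.median(P[m][:,2]))
# other cams' evidence
for cn in ["scene","side"]:
    i2,d2,K2,W2=cam(cn);Q=pts(np.ones(d2.shape,bool),d2,K2,W2)
    def nr(c,r,zl,zh): return Q[(np.hypot(Q[:,0]-c[0],Q[:,1]-c[1])<r)&(Q[:,2]>zl)&(Q[:,2]<zh)]
    for nm,c0,zl,zh in [("tray",[.44,-.305],.030,.042),("bin",[.44,.294],.054,.066)]:
        q=nr(c0,.16,zl,zh); print(cn,nm,cv2.minAreaRect(q[:,:2].astype(np.float32)))
    q=nr([.451,.068],.06,.040,.052);print(cn,"cup",circ(q,.025),len(q))
    q=nr([.438,-.108],.04,.055,.07);print(cn,"knob",q[:,:2].mean(0),len(q))
    q=nr([.615,-.02],.09,.015,.028);print(cn,"lolly",cv2.minAreaRect(q[:,:2].astype(np.float32)))
E
python3 c.py
```

```text
floor z -6.0362549671677534e-05
cup rim [0.4477 0.0619 0.0247] 241
handle dir 0.10039352675121958 38 [0.49042713 0.06892614 0.03907166]
knob [ 0.44114197 -0.10412595] 0.062001369276913854 84
pot [ 0.4413 -0.1038  0.0192] 661 [ 0.41556082 -0.12984043  0.03004781] [ 0.46631999 -0.07867762  0.05498398]
lolly block ((0.6179012656211853, -0.02763846516609192), (0.03994964808225632, 0.10922175645828247), 45.13433074951172) 1223
stick [ 0.63804452 -0.05005973  0.01186547] 77
tray ((0.431972861289978, -0.3097164034843445), (0.2503473460674286, 0.1515403687953949), 13.437816619873047) 2591
bin ((0.4433809816837311, 0.288743257522583), (0.2201683521270752, 0.1615772843360901), 13.978353500366211) 1847
felt z 0.014061678583262516
scene tray ((0.4320133328437805, -0.30865782499313354), (0.25394728779792786, 0.15301446616649628), 13.351943969726562)
scene bin ((0.44282758235931396, 0.28951263427734375), (0.22349125146865845, 0.15983149409294128), 13.965933799743652)
scene cup [0.4477 0.0632 0.0247] 118
scene knob [ 0.44153649 -0.10225747] 21
scene lolly ((0.6185739040374756, -0.026960019022226334), (0.04287748783826828, 0.10935983806848526), 44.062896728515625)
side tray ((0.43372195959091187, -0.306647390127182), (0.2515951693058014, 0.15860162675380707), 12.617589950561523)
side bin ((0.4441511034965515, 0.2902922034263611), (0.2207857370376587, 0.1622626930475235), 14.144109725952148)
side cup [0.4489 0.0648 0.0248] 142
side knob [ 0.44223528 -0.09922263] 19
side lolly ((0.6047906875610352, -0.011301510035991669), (0.03985755145549774, 0.07117804884910583), 45.61894226074219)
```

```bash
cat >> h.py <<'E'
def best(p,yaw):
    c=[]
    for y in (yaw,yaw+np.pi,yaw-np.pi):
        q=arm.inverse_kinematics(p,down(y))
        if q is not None: c.append((abs(q[6]),y))
    print("cand",[(round(a,2),round(b,2)) for a,b in c]); return min(c)[1]
def st(s=""):
    o=arm.get_obs();print(s,"t%.2f"%o["time"],np.round(o["eef_pos"],4),"F",np.round(o["contact_force"],1),"gap %.4f"%o["finger_gap"],"grip %.1f"%o["grip_force"]);return o
TRAY=np.array([.4325,-.3085]);TY=np.deg2rad(13.3);BIN=np.array([.4434,.2893]);BY=np.deg2rad(14)
def inframe(c,y,x,yy): return c+np.array([np.cos(y)*x-np.sin(y)*yy,np.sin(y)*x+np.cos(y)*yy])
E
cat > d.py <<'E'
from h import *
L=[.603,-.0115];y=best([*L,.1],-np.pi/4)
arm.movep([*L,.09],down(y));st("above")
print(arm.move_linear([*L,.004],speed=.1,force_limit=8));st("down")
arm.command_gripper(.044);st("g44")
for g in np.arange(.041,.0365,-.0005):
    arm.command_gripper(g);o=st("g%.4f"%g)
    if o["grip_force"]>35: break
E
python3 d.py
```

```text
cand [(np.float64(2.65), -0.79), (np.float64(0.28), 2.36), (np.float64(0.28), -3.93)]
above t6.28 [ 0.6033 -0.0115  0.0905] F [-0.2 -0.8  0.3] gap 0.0853 grip 0.0
False
down t7.28 [ 0.6035 -0.0113  0.0046] F [ 0.9 -0.4 -0.4] gap 0.0852 grip 0.0
g44 t7.77 [ 0.6031 -0.0116  0.0041] F [0.  0.8 0.2] gap 0.0443 grip 0.0
g0.0410 t7.98 [ 0.603  -0.0115  0.004 ] F [-1.   0.5 -0.4] gap 0.0406 grip 0.0
g0.0405 t8.20 [ 0.603  -0.0115  0.004 ] F [ 1.5  0.5 -0.2] gap 0.0404 grip 0.0
g0.0400 t8.42 [ 0.603  -0.0115  0.004 ] F [-0.1  0.3  0.4] gap 0.0402 grip 0.9
g0.0395 t8.63 [ 0.603  -0.0115  0.004 ] F [-0.  -0.3  1.8] gap 0.0395 grip 11.6
g0.0390 t8.85 [ 0.603  -0.0115  0.0041] F [-1.1 -0.2  2.8] gap 0.0394 grip 23.0
g0.0385 t9.07 [ 0.603  -0.0115  0.0042] F [-1.5 -0.   5.2] gap 0.0393 grip 34.4
g0.0380 t9.28 [ 0.603  -0.0115  0.0042] F [-1.8 -0.6  6. ] gap 0.0392 grip 45.7
```

```bash
cat > e.py <<'E'
from h import *
o=arm.get_obs();L=o["eef_pos"][:2]
arm.move_linear([*L,.14],speed=.2);st("lift")
a=BY-(np.pi); cand=best([*BIN,.14],BY)
# lolly +x direction rel. tool x: grasp tool yaw 2.356 = lolly +x, so tool x == lolly +x
p=inframe(BIN,cand,.02,0)
arm.movep([*p,.14],down(cand));st("over bin")
print(arm.move_linear([*p,.017],speed=.12,force_limit=8));st("in")
arm.command_gripper(.062);st("open")
arm.move_linear([*p,.14],speed=.2)
im,d,K,W=cam("wrist");cv2.imwrite("pics/bin.png",im);st()
E
python3 e.py
```

```text
lift t10.12 [ 0.6023 -0.0119  0.1388] F [ 1.1 -0.5 -1.7] gap 0.0392 grip 45.6
cand [(np.float64(2.16), np.float64(0.24)), (np.float64(0.58), np.float64(3.39)), (np.float64(0.58), np.float64(-2.9))]
over bin t11.42 [0.4253 0.2831 0.1397] F [ 0.2  0.  -0.3] gap 0.0388 grip 45.5
False
in t12.59 [0.4243 0.2848 0.0176] F [-0.1  0.4 -1.2] gap 0.0388 grip 45.5
open t12.94 [0.4242 0.2845 0.0173] F [-1.1 -0.8 -0.2] gap 0.0619 grip 0.0
 t13.76 [0.4235 0.2836 0.1387] F [-0.1  0.4 -0.2] gap 0.0619 grip 0.0
```

View pics/bin.png

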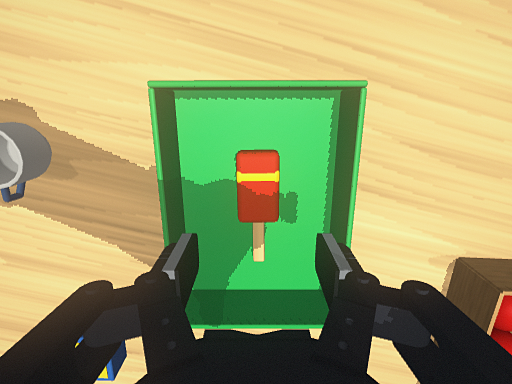

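```bash
cat > f.py <<'E'
import sys
from h import *
who=sys.argv[1]
c,w,yaw,zg,tx=dict(pot=((.4413,-.1035),.052,TY,.006,-.055),cup=((.4479,.0628),.054,.10,.007,.055))[who]
arm.command_gripper(.085)
y=best([*c,.1],yaw)
arm.movep([*c,.15],down(y));st("above")
print(arm.move_linear([*c,zg],speed=.12,force_limit=6));st("down")
arm.command_gripper(w+.003);o=st("pre")
g=w+.001
while o["grip_force"]<20 and g>w-.004:
    arm.command_gripper(g);o=st("g%.4f"%g);g-=.0004
assert 18<o["grip_force"]<38
arm.move_linear([*c,.13],speed=.15);st("lift")
p=inframe(TRAY,TY,tx,0); y2=y+(TY-yaw)
arm.movep([*p,.13],down(y2));st("over tray")
arm.move_linear([*p,zg+.024],speed=.1);o=st("near")
im,d,K,W=cam("wrist");cv2.imwrite(f"pics/{who}.png",im)
E
cat > g.py <<'E'
import sys
from h import *
zg=float(sys.argv[1]);o=st();p=o["eef_pos"][:2]
print(arm.move_linear([*p,zg+.0125],speed=.012,force_limit=2.5));o=st("set")
g=o["finger_gap"]
for k in (.0005,.003): arm.command_gripper(g+k)
arm.command_gripper(.068);st("open")
p=arm.get_obs()["eef_pos"]
arm.move_linear([p[0],p[1],.16],speed=.1);st("up")
im,d,K,W=cam("wrist");cv2.imwrite("pics/%s.png"%sys.argv[2],im)
E
python3 f.py pot
```

```text
cand [(np.float64(1.0), np.float64(0.23)), (np.float64(1.28), np.float64(3.37)), (np.float64(1.28), np.float64(-2.91))]
above t15.61 [ 0.4414 -0.1025  0.1498] F [-0.2  0.2 -0.4] gap 0.0855 grip 0.0
False
down t16.96 [ 0.4417 -0.1036  0.0064] F [ 0.3 -0.4 -0.4] gap 0.0851 grip 0.0
pre t17.37 [ 0.4414 -0.1035  0.0061] F [-0.3  0.1  1.7] gap 0.0552 grip 0.0
g0.0530 t17.58 [ 0.4414 -0.1036  0.0061] F [ 0.2 -1.9  0.2] gap 0.0533 grip 0.3
g0.0526 t17.80 [ 0.4414 -0.1037  0.006 ] F [-0.1 -1.6  1.2] gap 0.0526 grip 0.7
g0.0522 t18.02 [ 0.4414 -0.1036  0.006 ] F [-0.2 -1.4  1.1] gap 0.0524 grip 0.7
g0.0518 t18.23 [ 0.4413 -0.1035  0.006 ] F [-0.  -2.7  1.4] gap 0.0520 grip 0.8
g0.0514 t18.45 [ 0.4413 -0.1035  0.006 ] F [ 0.1 -1.4  1.8] gap 0.0514 grip 2.6
g0.0510 t18.67 [ 0.4413 -0.1035  0.0061] F [-0.4 -0.6  4.2] gap 0.0516 grip 10.1
g0.0506 t18.88 [ 0.4413 -0.1035  0.0061] F [-1.6  0.   5.7] gap 0.0508 grip 18.8
g0.0502 t19.10 [ 0.4413 -0.1035  0.0062] F [-0.4 -1.3  7.1] gap 0.0508 grip 28.4
lift t20.07 [ 0.4407 -0.1032  0.1293] F [-1.  -0.4 -1.2] gap 0.0504 grip 28.6
over tray t20.98 [ 0.3792 -0.32    0.1293] F [ 1.   0.3 -1.4] gap 0.0507 grip 28.6
near t22.13 [ 0.3793 -0.3214  0.0305] F [-0.6  0.2 -1.8] gap 0.0509 grip 28.6
```

```bash
python3 g.py .006 potset
```

```text
t22.18 [ 0.3794 -0.3214  0.0306] F [-1.  -0.7 -0.7] gap 0.0507 grip 28.6
True
set t22.97 [ 0.3792 -0.3213  0.0197] F [ 0.  -0.6  2.7] gap 0.0508 grip 29.1
open t23.69 [ 0.3787 -0.3208  0.0195] F [-0.3 -0.5 -0.4] gap 0.0678 grip 0.0
up t25.25 [ 0.3784 -0.3206  0.1595] F [-0.1 -1.3  0.1] gap 0.0681 grip 0.0
```

View pics/potset.png

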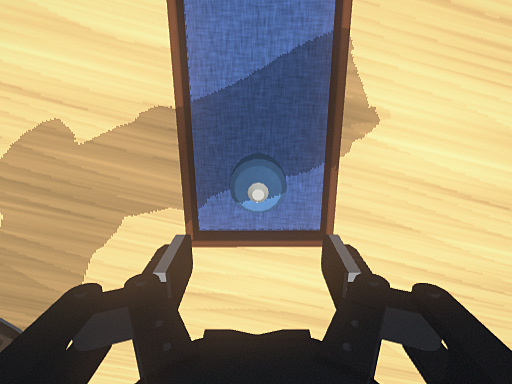

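The picture shows the pot standing upright in the near half of the tray (centre about (258,185)), with clear felt ahead of it. Next is the cup.

```bash
python3 f.py cup
```

```text
cand [(np.float64(1.38), 0.1), (np.float64(1.34), 3.24), (np.float64(1.34), -3.04)]
above t27.23 [0.448 0.062 0.15 ] F [-0.2 -0.1  0.1] gap 0.0852 grip 0.0
False
down t28.57 [0.4483 0.0628 0.0075] F [ 0.5 -0.  -0.4] gap 0.0850 grip 0.0
pre t28.96 [0.448  0.0628 0.0072] F [ 1.   0.1 -0.1] gap 0.0570 grip 0.0
g0.0550 t29.18 [0.4479 0.0628 0.007 ] F [-1.   0.8  0.2] gap 0.0547 grip 0.0
g0.0546 t29.39 [0.4479 0.0628 0.007 ] F [-0.4  0.6 -0.8] gap 0.0544 grip 0.0
g0.0542 t29.61 [0.4479 0.0628 0.007 ] F [-0.2 -0.1  0.8] gap 0.0542 grip 0.0
g0.0538 t29.82 [0.4479 0.0628 0.007 ] F [-0.1 -0.1  0.2] gap 0.0540 grip 0.2
g0.0534 t30.04 [0.4479 0.0627 0.007 ] F [ 1.2 -1.3  1. ] gap 0.0534 grip 0.4
g0.0530 t30.26 [0.4479 0.0627 0.007 ] F [ 0.6 -0.6  0.3] gap 0.0526 grip 0.4
g0.0526 t30.48 [0.4479 0.0628 0.007 ] F [-0.8 -0.8  1.5] gap 0.0527 grip 3.4
g0.0522 t30.69 [0.4479 0.0628 0.0071] F [-0.2 -1.8  3.5] gap 0.0526 grip 14.9
g0.0518 t30.91 [0.4479 0.0627 0.0071] F [-0.8 -0.9  5.3] gap 0.0522 grip 27.6
lift t31.88 [0.4473 0.0627 0.1293] F [ 0.2 -0.7 -1.8] gap 0.0521 grip 28.0
over tray t33.23 [ 0.4865 -0.2941  0.1296] F [-0.1  1.4 -0.7] gap 0.0520 grip 28.0
near t34.37 [ 0.4865 -0.296   0.0316] F [ 0.8 -0.2 -0.4] gap 0.0522 grip 28.0
```

```bash
python3 g.py .007 cupset
cat > k.py <<'E'
from h import *
p=arm.get_obs()["eef_pos"];arm.move_linear([p[0],p[1],.25],speed=.2)
arm.movep([.42,-.1,.4],down(np.pi)) if 0 else None
ims=[]
for n in ["scene","side"]:
    im,d,K,W=cam(n);ims.append(im)
    for t in ["teacup","sugar_pot","ice_lolly","stacker","puzzle_box","toy_car"]:
        for r in arm.regions_of(n,t)[:1]:
            P=pts(r["region"],d,K,W);print(n,t,round(r["p"],2),np.percentile(P,[2,50,98],axis=0).round(3).tolist())
w=cv2.imread("pics/cupset.png")
cv2.imwrite("pics/end.png",cv2.resize(np.vstack([w[:250],ims[0][60:280]]),None,fx=1.2,fy=1.2));st()
E
python3 k.py
```

```text
t34.42 [ 0.4865 -0.2961  0.0317] F [ 0.3 -0.6 -1.1] gap 0.0525 grip 28.0
True
set t35.22 [ 0.4863 -0.296   0.0204] F [ 0.7 -0.3  3.5] gap 0.0524 grip 28.3
open t35.93 [ 0.4857 -0.2957  0.0201] F [ 0.5 -0.4 -0.6] gap 0.0685 grip 0.0
up t37.48 [ 0.4854 -0.2955  0.1594] F [ 0.7 -0.3 -0.2] gap 0.0682 grip 0.0
scene teacup 0.89 [[0.461, -0.318, 0.02], [0.492, -0.284, 0.047], [0.524, -0.268, 0.061]]
scene sugar_pot 0.76 [[0.366, -0.336, 0.014], [0.39, -0.309, 0.047], [0.404, -0.294, 0.072]]
scene ice_lolly 0.57 [[0.395, 0.263, 0.004], [0.443, 0.289, 0.024], [0.495, 0.31, 0.027]]
scene puzzle_box 0.82 [[0.63, 0.128, 0.0], [0.671, 0.156, 0.034], [0.689, 0.181, 0.037]]
scene toy_car 0.97 [[0.767, -0.033, 0.008], [0.796, 0.017, 0.029], [0.81, 0.046, 0.05]]
side teacup 0.59 [[0.464, -0.352, 0.013], [0.491, -0.277, 0.044], [0.525, -0.266, 0.06]]
side sugar_pot 0.58 [[0.361, -0.329, 0.015], [0.383, -0.302, 0.046], [0.405, -0.293, 0.071]]
side ice_lolly 0.57 [[0.394, 0.268, 0.007], [0.435, 0.298, 0.023], [0.498, 0.312, 0.026]]
side stacker 0.89 [[0.651, -0.162, -0.0], [0.679, -0.133, 0.026], [0.71, -0.119, 0.073]]
side puzzle_box 0.97 [[0.626, 0.11, -0.0], [0.655, 0.172, 0.033], [0.685, 0.183, 0.036]]
side toy_car 0.95 [[0.759, -0.024, 0.006], [0.777, 0.029, 0.029], [0.806, 0.048, 0.049]]
 t38.83 [ 0.4854 -0.2955  0.25  ] F [-0.7  0.3  0. ] gap 0.0681 grip 0.0
```

View pics/end.png

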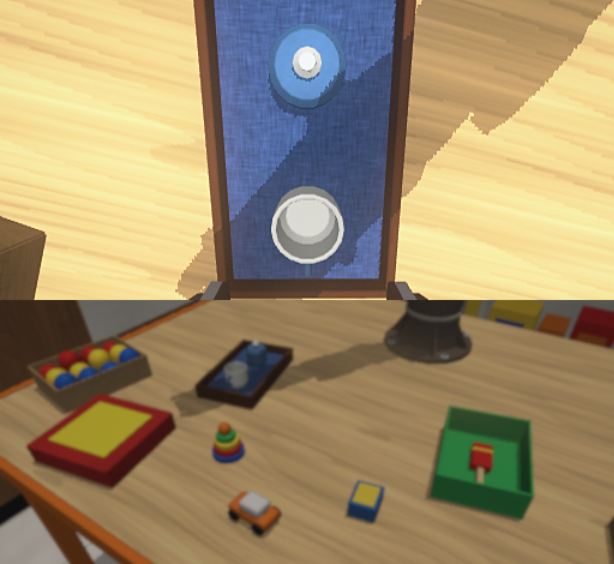

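The picture shows the cup at (308,225) and the pot at (307,65), both upright in the tray. The lolly lies in the bin at (481,460), and the bystander toys have not moved.

```bash
python3 -c "
from station import arm
print(arm.close_job())"
```

```text
the job is handed in; nothing more can be done
None
```

The job is handed in after about 39 s of robot time: cup and pot stand upright on the felt (squeezed to about 29 N per finger), the lolly lies in the green bin, and the bystander toys are where they were; no verdict was returned.

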